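# Roll the rolling pin over to the tape on the slab board

## Task

Park the wooden rolling pin on the blue tape of the potter's board: with the fingertips resting on top of the pin, stroke it so that it rolls across the canvas, and leave it lying still along the tape with its axis over the tape. Work only from on top: never reach down beside the pin, and do not pinch or lift it. Leave the two pottery pomegranates and the glaze jar where they stand.

Things in the scene. Friction and masses are not known exactly. Their poses are not given: they have to be found in the camera images.
- board: Potter's slab board fixed to the white table: flat wood, 340 (its x) x 380 (its y) x 12 mm thick, covered with cream canvas, at varying place and yaw. Origin: centre of its underside, at table height; z is up. The canvas slows rolling: the pin, let go at 50 mm/s, stops within about 5 mm. Several short strokes are fine.
- tape: Strip of blue tape stuck flat on the canvas, 30 mm wide (its x) and 345 mm long (its y); under 1 mm thick, nothing to catch on. Origin: centre of the strip, on the board's top. Its y runs along the strip and is parallel to the board's y. It may lie on either side of the pin (nearer to the robot or farther), about 110 to 170 mm from it.
- pin: Light wooden rolling pin with two dark rings, lying on the canvas about parallel to the tape. Barrel: 60 mm diameter, 210 mm long; a handle 26 mm thick, 45 mm long at each end; 0.3 to 0.55 kg. Origin: its middle, on its axis, 42 mm above the table, so its top is 72 mm above the table. Its y is its axis; x and z turn as it rolls (z up at the start). A fingertip pressed lightly on its top carries it along at half the fingertip's speed.
- red_pot: Red glazed pottery pomegranate, 72 mm wide, about 88 mm tall with its crown, loose on the table beside the board, off the pin's left (+y) end. Origin: centre of its underside. To be left alone.
- bisque_pot: Unglazed off-white pottery pomegranate, 76 mm wide, about 93 mm tall, loose on the table beside the board at the right (-y), nearer to the robot than the jar. Origin: centre of its underside. To be left alone.
- glaze_jar: Closed glaze jar with a white cap, 64 mm wide, 85 mm tall, loose on the table beside the board, off the pin's right (-y) end. Origin: centre of its underside. To be left alone.

How it is judged:
By the outcome, as a careful person would: the job done as asked, in the order asked, and still so for the second after the job is handed in, with the robot touching nothing.
It also fails if it takes over 51 s, if anything falls off the work surface, if the arm or the gripper's body presses on something with over 40 N, if the wrist force passes 120 N, or if a joint passes its speed limit or range.

## Robot

A 6-joint arm with a two-finger parallel gripper is mounted at the origin on the work surface. World frame = base frame: x ahead of the robot, y to its left, z up, the work surface at z = 0. Lengths are in m, angles in rad, forces in N, time in s.
With the tool pointing down it reaches from about 0.225 to 0.875 m from the base axis. Payload 3.4 kg.
Tool frame: the origin (TCP) lies midway between the tips of the shut fingers; the grasp point (between the pads) lies 19 mm behind it (manip.grasp_offset is the distance from the TCP to the grasp point, in m); x points along the fingers, y is the direction in which the jaws open and shut, and the axes are right-handed (so a half turn about x gives the same grasp; the last joint's range is limited). The gripper opens to 85 mm and grips with 20 to 120 N. Pads are 22 mm wide; open, the fingers measure 114 mm over their backs; the gripper's body (76 mm by 85 mm) begins 54 mm behind the grasp point. The pads swing forward as they close: fully open they stand 13 mm farther back than shut.
Start: joints at [1.225, 0.276, 1.505, -0, 1.361, -0.121], TCP at [0.128, 0.561, 0.231] pointing down, gripper open.
Joint ranges: [-2.89, 2.89], [-0.75, 2.08], [0.22, 2.7], [-1.18, 4.32], [0.11, 2.71], [-2.7, 2.7]. Speed limits (rad/s): [2.57, 2.57, 3.14, 3.14, 3.14, 3.14].

## Interface

Orientations are given as a unit quaternion [w, x, y, z].
In Python, from rig import manip gives the robot as it stands.
- The arm moves only by the shell command python3 -m creep 'ROWS' [OPENING] [FORCE]. ROWS is a JSON object of lists of equal length, an entry for each row: "delta_pos": the shift along the tool's x, y, z in cm, a list of three; "dr": the turn, a rotation vector about the tool's x, y, z in rad, a list of three. In form: {"delta_pos": [[dx, dy, dz], ...], "dr": [[rx, ry, rz], ...]}. A call has 1 to 10 rows; each row is the pose to reach, as a shift and turn from the pose commanded when the call began, along the tool's axes at that moment; what a row does not reach only later rows make up. A row lasts 1/10 s, in which the tool goes at most 50 mm and 8.59 degrees, less where a joint would pass 70% of its speed; a pose out of reach is approached as far as the arm can. A call with a gripper value outside its range is refused whole. OPENING is the opening, from -1 (shut) to 1 (fully open), set as the call begins (- or left out, the last holds). The fingers move at their own pace and stop on an object; FORCE is the grip in N (left out, the last holds). Time passes only in rows, so rows that repeat a pose let the fingers close. It gives the time, the measured TCP pose, the force and the opening at its end, in the units of the state.
- manip.get_state(): the state, without advancing time (a new reading comes with each control period).
- manip.get_image(name): name is "scene" or "top" or "wrist"; returns a dict with "pixels" (400x640x3 uint8, blue, green, red), "depth" (400x640 float32, m along the optical axis (not along the pixel's ray), 0 where there is no reading), "intrinsics" (3x3 intrinsics, pixels), "k1" (the pictures are not rectified: a ray, as slopes to the right and down, at radius r is drawn at 1 + k1 r^2 times it, then the intrinsics apply), "rvec" (rotation vector, rad) and "tvec" (3), from world to camera coordinates, as OpenCV has them. Camera axes: x right, y down, z forward; pixel columns grow to the right and rows downward; lengths in m; the calibration is good to about 2 mm. A picture is of the moment at which its call begins.
- manip.sign_off(): hands the job in, once; it reports no verdict.
The state is a dict: "clock": time; "qpos": joint angles; "qd": joint speeds; "effort": joint torques, N m; "position": TCP position; "ee_rot": TCP orientation; "contact_force": force on the tool from outside, world axes, zero at the start; "moment": the same for the moment, N m; "width": finger opening in m.
Only numpy, scipy, OpenCV 4.12 (cv2) and the standard library are available. Lean on these libraries where they do the work, as an engineer would, in place of code of your own. Each camera call takes 0.05 s, during which the arm holds its last target. There are 200 camera calls.

## Working session

There is one attempt and no reset: what is moved stays moved. The work goes in short steps, Python scripts to look and compute and a shell command to move; the robot and the scene stay as the last step left them, time stands still between calls to the robot, and variables do not carry over. Pictures are saved under pics/ and viewed, about 8 in all and at most 12, crops included, and the job is handed in when it is done.

```bash
mkdir -p pics; ls; cat > h.py <<'E'
import numpy as np, cv2
from rig import manip
def world(im, uv=None, z=None):
    """world points for pixels by depth (z None) or ray onto plane z"""
    K=np.array(im["intrinsics"],float); R=cv2.Rodrigues(np.array(im["rvec"],float))[0]; t=np.array(im["tvec"],float).reshape(3)
    uv=np.asarray(uv,float).reshape(-1,2)
    s=cv2.undistortPoints(uv.reshape(-1,1,2),K,np.array([im["k1"],0,0,0.])).reshape(-1,2)
    d=np.c_[s,np.ones(len(s))]
    if z is None:
        q=np.round(uv).astype(int); d=d*im["depth"][q[:,1],q[:,0]][:,None]
        return (d-t)@R
    c=-R.T@t; w=d@R
    return c+w*((z-c[2])/w[:,2])[:,None]
E
python3 - <<'E'
from h import *
a=manip.get_image("top");b=manip.get_image("scene")
cv2.imwrite("pics/top0.png",a["pixels"]);cv2.imwrite("pics/scene0.png",b["pixels"])
print(manip.get_state())
for i in (a,b): print(-cv2.Rodrigues(np.array(i["rvec"]))[0].T@np.array(i["tvec"]).reshape(3))
E
```

```text
pics
{'clock': 0.1, 'qpos': array([ 1.22497736e+00,  2.76553133e-01,  1.50601574e+00, -1.86147554e-05,
        1.36070443e+00, -1.20991150e-01]), 'qd': array([-0.00053814, -0.0012932 , -0.00200295,  0.00052791,  0.00061541,
       -0.00161822]), 'effort': array([ 1.74989473e-03, -4.17700231e+01, -2.46410751e+01,  2.86002405e-04,
        5.58594606e-03, -1.69785415e-05]), 'position': array([0.12803414, 0.56007665, 0.23051035]), 'ee_rot': array([ 0.7025124 ,  0.07874035,  0.70277475, -0.07989951]), 'contact_force': array([ 0.93622025,  0.40470643, -0.1067233 ]), 'moment': array([-0.02180943,  0.05355655,  0.03132919]), 'width': 0.08526570466476496}
[0.50848952 0.0389545  1.00709291]
[1.23166538 0.10577398 0.71326129]
```

View pics/top0.png

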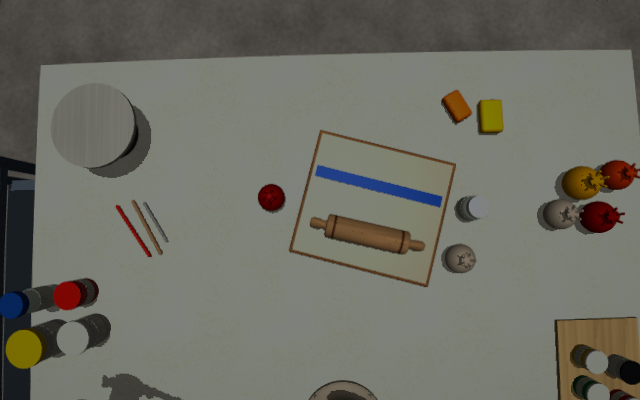

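View pics/scene0.png

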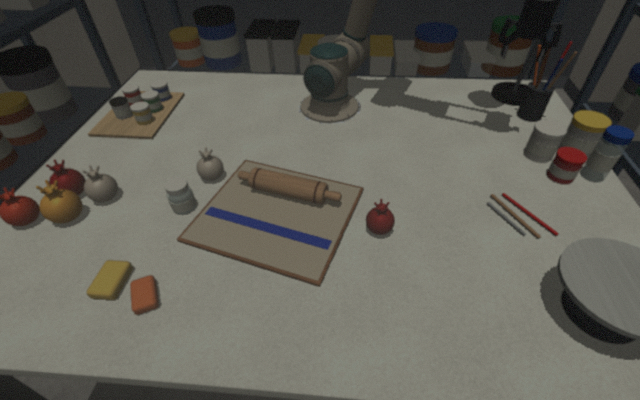

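The top view shows the blue tape from (317,171) to (441,201), with the pin nearer the robot from (311,222) to (424,245). The red pot is at (271,197), the jar at (473,208) and the bisque pot at (460,258). The scene view agrees. Next I measure them.

```bash
cat >> h.py <<'E'
def biggest(m):
    n,l,s,_=cv2.connectedComponentsWithStats(m.astype(np.uint8)); return l==1+np.argmax(s[1:,4])
def axis(P):
    """centre and unit direction (pointing to +y) of the min-area rectangle of xy points, with sizes"""
    (c,wh,_)=r=cv2.minAreaRect(P[:,:2].astype(np.float32)*1000); b=cv2.boxPoints(r)
    e=max((b[1]-b[0],b[2]-b[1]),key=np.linalg.norm); e=e/np.linalg.norm(e); e=e*np.sign(e[1])
    return np.array(c)/1000,e,sorted(wh)
def uvs(m): v,u=np.nonzero(m); return np.c_[u,v]
def measure(draw=None):
    im=manip.get_image("top"); p=im["pixels"].astype(int); B,G,R=p[...,0],p[...,1],p[...,2]
    tm=(B-R>50); roi=np.zeros(tm.shape,bool); roi[130:290,290:460]=1
    T=axis(world(im,uvs(biggest(tm&roi)),.012))
    u=uvs(roi&(im["depth"]>.3)); W=world(im,u)
    x=(W[:,:2]-T[0])@np.array([T[1][1],-T[1][0]]); 
    k=(W[:,2]>.03)&(W[:,2]<.09)&(abs((W[:,:2]-T[0])@T[1])<.19)
    m=np.zeros(tm.shape,bool); m[u[k,1],u[k,0]]=1; m=biggest(m)
    Wp=world(im,uvs(m)); P=axis(Wp)
    barrel=Wp[Wp[:,2]>.062]; Bx=axis(barrel)
    n=np.array([T[1][1],-T[1][0]]) # tape x, pointing +x
    print("tape",T,"yaw",np.degrees(np.arctan2(-T[1][0],T[1][1])))
    print("pin",P,"yaw",np.degrees(np.arctan2(-P[1][0],P[1][1])),"top z",np.percentile(Wp[:,2],98))
    print("crest",Bx,barrel[:,:2].mean(0))
    c=Bx[0]
    print("pin->tape across",(T[0]-c)@n,"along",(T[0]-c)@T[1], "n",n)
    return im,T,P,m
E
python3 - <<'E'
from h import *
im,T,P,m=measure()
K=uvs(m)
# colour check by ray at axis height
p=im["pixels"]; h=cv2.cvtColor(p,cv2.COLOR_BGR2HSV)
w=(h[...,1]>90)&(h[...,0]<20)&(h[...,2]>60); w[:,:305]=0;w[:,430:]=0;w[:210]=0;w[255:]=0
print("colour pin",axis(world(im,uvs(biggest(w)),.05)))
print(manip.get_state()["clock"])
E
```

```text
tape (array([ 0.61695148, -0.10787831]), array([0.2668068 , 0.96375006], dtype=float32), [28.86931800842285, 343.7454528808594]) yaw -15.47434
pin (array([ 0.48929013, -0.06950346]), array([0.24259901, 0.9701267 ], dtype=float32), [60.08962631225586, 297.97845458984375]) yaw -14.039986 top z 0.07345634107415216
crest (array([ 0.48938196, -0.07041388]), array([0.25118876, 0.9679381 ], dtype=float32), [48.015743255615234, 214.2322998046875]) [ 0.48925283 -0.06979687]
pin->tape across 0.13294089775776002 along -0.0020699319543100404 n [ 0.96375006 -0.2668068 ]
colour pin (array([ 0.4906579 , -0.06975572]), array([0.24514316, 0.96948695], dtype=float32), [55.92338180541992, 297.895263671875])
0.15
```

```bash
cat >> h.py <<'E'
from scipy.spatial.transform import Rotation as Ro
def goto(target,yaxis):
    """shift (cm) and turn in tool axes from the present pose to a tool-down pose"""
    s=manip.get_state(); q=s["ee_rot"]; A=Ro.from_quat([q[1],q[2],q[3],q[0]])
    y=np.array([yaxis[0],yaxis[1],0.]); y/=np.linalg.norm(y); x=np.array([0,0,-1.])
    G=Ro.from_matrix(np.c_[x,y,np.cross(x,y)])
    print("dpos cm",np.round(A.inv().apply(np.array(target)-s["position"])*100,2),"dr",np.round((A.inv()*G).as_rotvec(),4),
          "pos",np.round(s["position"],4),"F",np.round(s["contact_force"],1),"t",s["clock"])
    return A.as_matrix()
E
python3 - <<'E'
from h import *
y=np.array([.247,.969]); n=np.array([.969,-.247]); c=np.array([.4895,-.0700])
print(goto([*(c-.008*n),.10],y))
print(manip.get_state()['qpos'])
E
```

```text
dpos cm [ 13.13 -53.34  48.49] dr [ 0.0248 -0.0002  0.0014] pos [0.1281 0.5602 0.2306] F [ 0.5 -1.3 -0.2] t 0.15
[[-4.72338774e-04  2.22937251e-01  9.74832683e-01]
 [-1.29966501e-03  9.74831831e-01 -2.22937686e-01]
 [-9.99999044e-01 -1.37225804e-03 -1.70707127e-04]]
[ 1.22499203e+00  2.76468899e-01  1.50584810e+00  3.93847107e-06
  1.36065848e+00 -1.20978269e-01]
```

```bash
python3 -m creep '{"delta_pos": [[0,-5,4.5],[0,-9,8],[0,-13,12],[0,-16.5,15],[0,-20,18],[0,-23.5,21.5],[0,-27,24.5],[0,-30,27.5],[0,-33,30],[0,-36,33]], "dr": [[0,0,0],[0,0,0],[0,0,0],[0,0,0],[0,0,0],[0,0,0],[0,0,0],[0.025,0,0],[0.025,0,0],[0.025,0,0]]}' 1 20; python3 - <<'E'
from h import *
y=np.array([.247,.969]); n=np.array([.969,-.247]); c=np.array([.4895,-.0700])
goto([*(c-.008*n),.10],y)
E
```

```text
clock: 1.15
position: [0.3698, 0.134, 0.2313]
ee_rot: [0.702, 0.088, 0.702, -0.088]
contact_force: [1.0, 0.2, 0.2]
width: 0.0856
dpos cm [ 13.13 -16.79  15.85] dr [-0.0011  0.0001 -0.0001] pos [0.3698 0.134  0.2313] F [1.  0.2 0.2] t 1.15
```

```bash
python3 -m creep '{"delta_pos": [[1,-3.5,3],[3,-7,6],[5,-10,9.5],[7,-13,12.5],[9,-15.5,14.5],[11,-16.8,15.8],[12.5,-16.8,15.8],[13,-16.8,15.8],[13,-16.8,15.8]], "dr": [[0,0,0],[0,0,0],[0,0,0],[0,0,0],[0,0,0],[0,0,0],[0,0,0],[0,0,0],[0,0,0]]}'; python3 - <<'E'
from h import *
y=np.array([.247,.969]); n=np.array([.969,-.247]); c=np.array([.4895,-.0700])
goto([*(c-.008*n),.10],y)
im=manip.get_image("scene")
cv2.imwrite("pics/s1.png",cv2.resize(im["pixels"][100:260,160:400],None,fx=3,fy=3))
im=manip.get_image("wrist")
cv2.imwrite("pics/w1.png",im["pixels"])
E
```

```text
clock: 2.05
position: [0.4804, -0.0655, 0.1006]
ee_rot: [0.701, 0.088, 0.702, -0.088]
contact_force: [0.2, -0.0, -0.0]
width: 0.0854
dpos cm [ 0.05 -0.21  0.2 ] dr [-0.0002 -0.0024 -0.0003] pos [ 0.4804 -0.0655  0.1006] F [ 0.2 -0.  -0. ] t 2.05
```

View pics/s1.png

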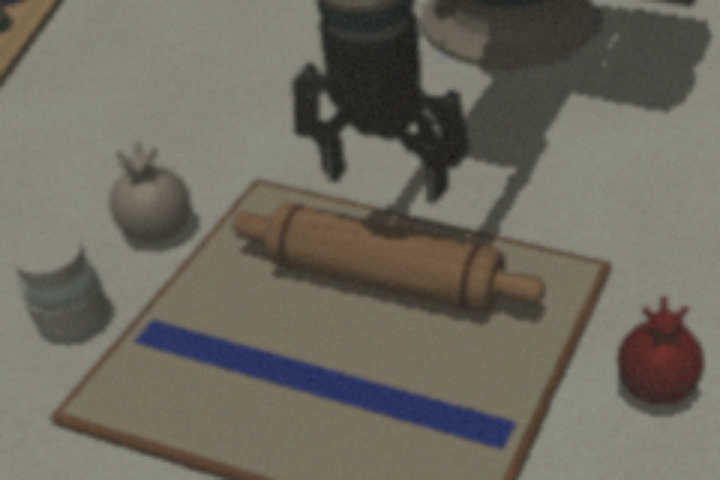

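View pics/w1.png

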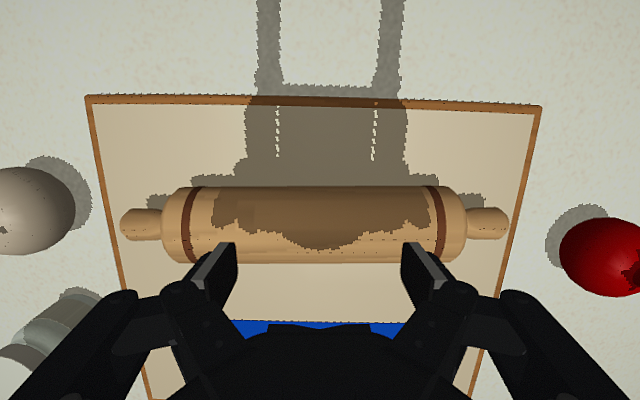

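The scene crop shows the open jaws above the pin's near side, fingers at (335,175) and (437,195). The wrist view shows them parallel to the axis and centred on the barrel, with tips at about (228,245) and (412,245). Now I descend gently to find contact.

```bash
python3 -m creep '{"delta_pos": [[1.2,-0.1,0.1],[2.4,-0.1,0.1],[3.3,-0.1,0.1],[3.7,-0.1,0.1],[3.9,-0.1,0.1],[3.9,-0.1,0.1]], "dr": [[0,0,0],[0,0,0],[0,0,0],[0,0,0],[0,0,0],[0,0,0]]}'; python3 -m creep '{"delta_pos": [[0.1,0,0],[0.2,0,0],[0.2,0,0]], "dr": [[0,0,0],[0,0,0],[0,0,0]]}'
```

```text
clock: 2.75
position: [0.482, -0.0669, 0.0622]
ee_rot: [0.702, 0.088, 0.702, -0.088]
contact_force: [0.3, -0.0, 0.3]
width: 0.0852
clock: 3.05
position: [0.482, -0.067, 0.0604]
ee_rot: [0.702, 0.088, 0.701, -0.088]
contact_force: [-0.4, 1.0, -0.0]
width: 0.0849
```

```bash
python3 -m creep '{"delta_pos": [[0.1,0,0],[0.15,0,0],[0.15,0,0]], "dr": [[0,0,0],[0,0,0],[0,0,0]]}';  python3 -m creep '{"delta_pos": [[0.1,0,0],[0.1,0,0]], "dr": [[0,0,0],[0,0,0]]}'
```

```text
clock: 3.35
position: [0.482, -0.067, 0.0588]
ee_rot: [0.702, 0.088, 0.702, -0.088]
contact_force: [0.5, -0.2, 0.7]
width: 0.0855
clock: 3.55
position: [0.4831, -0.0673, 0.0587]
ee_rot: [0.703, 0.088, 0.701, -0.088]
contact_force: [1.0, 1.2, 5.5]
width: 0.0857
```

```bash
python3 -m creep '{"delta_pos": [[0.05,0,0.3],[0.05,0,0.9],[0.05,0,1.5],[0.05,0,2.1],[0.05,0,2.5],[0.05,0,2.8],[0.05,0,3.0],[0.05,0,3.0]], "dr": [[0,0,0],[0,0,0],[0,0,0],[0,0,0],[0,0,0],[0,0,0],[0,0,0],[0,0,0]]}'; python3 - <<'E'
from h import *
im,T,P,m=measure()
cv2.imwrite("pics/t2.png",cv2.resize(im["pixels"][110:300,260:500],None,fx=3,fy=3))
E
```

```text
clock: 4.35
position: [0.513, -0.0748, 0.0587]
ee_rot: [0.703, 0.088, 0.7, -0.088]
contact_force: [-1.0, 0.6, 8.0]
width: 0.0852
tape (array([ 0.61665857, -0.10779733]), array([0.26674017, 0.9637685 ], dtype=float32), [29.50060272216797, 343.7457275390625]) yaw -15.470378
pin (array([0.52678235, 0.01436425]), array([0.24450015, 0.96964926], dtype=float32), [59.39847946166992, 116.88013458251953]) yaw -14.152295 top z 0.07306389156073735
crest (array([ 0.5216593, -0.0053192]), array([0.24485697, 0.9695592 ], dtype=float32), [46.005218505859375, 72.93897247314453]) [0.52010806 0.0046274 ]
pin->tape across 0.11889233516835387 along -0.07342507473606381 n [ 0.9637685  -0.26674017]
```

View pics/t2.png

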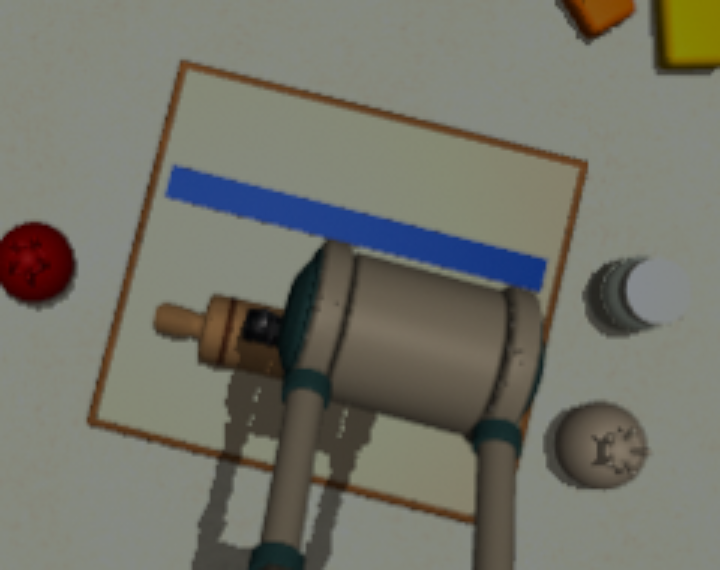

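The picture shows the pin has rolled towards the tape: its left handle is now near (180,320) in the crop and the pots have not moved. The roll is about 15 mm for a 30 mm tip stroke. I continue the same way.

```bash
python3 -m creep '{"delta_pos": [[-0.8,0,0],[-0.8,0,-0.3],[-0.7,0,-1.6],[-0.2,0,-1.6],[0,0,-1.6],[0,0,-1.0],[0,0,-0.2],[0,0,0.6],[0,0,1.3],[0,0,1.6]], "dr": [[0,0,0],[0,0,0],[0,0,0],[0,0,0],[0,0,0],[0,0,0],[0,0,0],[0,0,0],[0,0,0],[0,0,0]]}'; python3 -m creep '{"delta_pos": [[0,0,0],[-0.8,0,0],[-0.8,0,-0.3],[-0.8,0,-0.5]], "dr": [[0,0,0],[0,0,0],[0,0,0],[0,0,0]]}'; python3 - <<'E'
from h import *
im,T,P,m=measure()
W=world(im,uvs(m)); n=np.array([T[1][1],-T[1][0]]); s=manip.get_state()["position"]
print("tool across to tape",(T[0]-s[:2])@n, "barrel-left pts", W[W[:,2]>.071].mean(0))
E
```

```text
clock: 5.4
position: [0.5289, -0.0787, 0.0587]
ee_rot: [0.703, 0.088, 0.7, -0.088]
contact_force: [-0.3, 1.4, 12.0]
width: 0.0854
clock: 5.8
position: [0.5208, -0.0769, 0.0649]
ee_rot: [0.701, 0.088, 0.702, -0.088]
contact_force: [-0.5, -0.9, 0.1]
width: 0.0852
tape (array([ 0.61695886, -0.10788045]), array([0.26674017, 0.9637685 ], dtype=float32), [28.877456665039062, 343.7457275390625]) yaw -15.470378
pin (array([0.54048041, 0.01033742]), array([0.2420027, 0.9702756], dtype=float32), [59.40180206298828, 118.25126647949219]) yaw -14.00477 top z 0.07306902382846168
crest (array([ 0.53617352, -0.00818093]), array([0.21645343, 0.9762929 ], dtype=float32), [45.561195373535156, 71.56523895263672]) [0.53537353 0.00202657]
pin->tape across 0.10445222911279231 along -0.07453855241764538 n [ 0.9637685  -0.26674017]
tool across to tape 0.10154930966451324 barrel-left pts [0.53892125 0.0069319  0.07263827]
```

```bash
python3 -m creep '{"delta_pos": [[0,0,-1.05],[0.5,0,-1.05],[0.75,0,-1.05],[0.75,0,-0.7],[0.75,0,0.1],[0.75,0,0.9],[0.75,0,1.6],[0.75,0,2.1],[0.75,0,2.35],[0.75,0,2.35]], "dr": [[0,0,0],[0,0,0],[0,0,0],[0,0,0],[0.002,0,0],[0.005,0,0],[0.008,0,0],[0.01,0,0],[0.01,0,0],[0.01,0,0]]}'; python3 -m creep '{"delta_pos": [[-0.8,0,0],[-0.8,0,-0.3],[-0.7,0,-1.7],[-0.2,0,-1.7],[0,0,-1.7],[0,0,-1.0],[0,0,-0.2],[0,0,0.6],[0,0,1.3],[0,0,1.7]], "dr": [[0,0,0],[0,0,0],[0,0,0],[0,0,0],[0,0,0],[0.002,0,0],[0.005,0,0],[0.008,0,0],[0.01,0,0],[0.01,0,0]]}'; python3 -m creep '{"delta_pos": [[0,0,0],[-0.8,0,0],[-0.8,0,-0.3],[-0.8,0,-0.5]], "dr": [[0,0,0],[0,0,0],[0,0,0],[0,0,0]]}'; python3 - <<'E'
from h import *
im,T,P,m=measure()
W=world(im,uvs(m)); n=np.array([T[1][1],-T[1][0]]); s=manip.get_state()["position"]
print("tool across to tape",(T[0]-s[:2])@n, "along",(T[0]-s[:2])@T[1])
E
```

```text
clock: 6.85
position: [0.5463, -0.0833, 0.0587]
ee_rot: [0.702, 0.091, 0.7, -0.092]
contact_force: [0.3, 0.9, 7.1]
width: 0.0855
clock: 7.85
position: [0.5634, -0.0875, 0.0587]
ee_rot: [0.702, 0.095, 0.699, -0.095]
contact_force: [0.5, 2.2, 6.5]
width: 0.0854
clock: 8.25
position: [0.5557, -0.086, 0.0656]
ee_rot: [0.701, 0.095, 0.701, -0.095]
contact_force: [0.1, 0.6, -0.4]
width: 0.0852
tape (array([ 0.64577576, -0.00375914]), array([0.26694027, 0.96371305], dtype=float32), [28.853025436401367, 127.67477416992188]) yaw -15.482274
pin (array([ 0.57178485, -0.00199062]), array([0.24688889, 0.9690438 ], dtype=float32), [59.52530288696289, 126.78282165527344]) yaw -14.293489 top z 0.07308341718760493
crest (array([ 0.56821332, -0.01921333]), array([0.21707506, 0.976155  ], dtype=float32), [48.396461486816406, 77.14874267578125]) [ 0.56493176 -0.00975291]
pin->tape across 0.07062258819225187 along 0.03559794566130767 n [ 0.96371305 -0.26694027]
tool across to tape 0.06561102364633158 along 0.10324429354276021
```

```bash
python3 -m creep '{"delta_pos": [[0,0,-1.4],[0.5,0,-1.4],[0.75,0,-1.4],[0.75,0,-1.0],[0.75,0,-0.2],[0.75,0,0.6],[0.75,0,1.3],[0.75,0,1.8],[0.75,0,2.0],[0.75,0,2.0]], "dr": [[0,0,0],[0,0,0],[0,0,0],[0,0,0],[0.002,0,0],[0.005,0,0],[0.008,0,0],[0.012,0,0],[0.012,0,0],[0.012,0,0]]}'; python3 -m creep '{"delta_pos": [[-0.8,0,0],[-0.8,0,-0.3],[-0.7,0,-1.7],[-0.2,0,-1.7],[0,0,-1.7],[0,0,-1.0],[0,0,-0.2],[0,0,0.6],[0,0,1.3],[0,0,1.6]], "dr": [[0,0,0],[0,0,0],[0,0,0],[0,0,0],[0,0,0],[0.002,0,0],[0.005,0,0],[0.008,0,0],[0.012,0,0],[0.012,0,0]]}'; python3 -m creep '{"delta_pos": [[0,0,0],[-0.8,0,0],[-0.8,0,-0.3],[-0.8,0,-0.5]], "dr": [[0,0,0],[0,0,0],[0,0,0],[0,0,0]]}'; cat >> h.py <<'E'
T0=np.array([.61695,-.10788]); E0=np.array([.2668,.96375]); N0=np.array([.96375,-.2668])
def pin():
    """pin against the tape as first measured; crest fitted along whatever of it shows"""
    im=manip.get_image("top"); u=uvs(im["depth"]>.3); W=world(im,u); r=W[:,:2]-T0; a=r@E0; x=r@N0
    k=(W[:,2]>.025)&(W[:,2]<.08)&(abs(a)<.165)&(abs(x)<.16); m=np.zeros(im["depth"].shape,bool); m[u[k,1],u[k,0]]=1
    m=biggest(m); W=world(im,uvs(m)); r=W[:,:2]-T0; a=r@E0; x=r@N0
    A=[];X=[]
    for b in np.arange(-.15,.15,.01):
        j=(a>=b)&(a<b+.01)
        if j.sum()>15: A.append(b+.005); X.append((x[j].min()+x[j].max())/2)
    g,c=np.polyfit(A,X,1); s=manip.get_state()["position"]
    print("pin across at -150,0,150 mm:",np.round(1000*(c+g*np.array([-.15,0,.15])),1),"seen along",A[0],A[-1],"ends",a.min(),a.max())
    print("tool across mm",1000*(s[:2]-T0)@N0,"along",1000*(s[:2]-T0)@E0,"z",s[2]); return im
E
python3 -c "
from h import *
pin()"
```

```text
clock: 9.3
position: [0.5774, -0.0912, 0.0587]
ee_rot: [0.701, 0.1, 0.699, -0.099]
contact_force: [0.2, 2.4, 5.7]
width: 0.0855
clock: 10.3
position: [0.593, -0.0956, 0.0587]
ee_rot: [0.7, 0.104, 0.699, -0.103]
contact_force: [-0.2, 3.4, 6.3]
width: 0.0853
clock: 10.7
position: [0.5854, -0.0945, 0.0661]
ee_rot: [0.699, 0.103, 0.7, -0.104]
contact_force: [-0.1, 0.5, 1.1]
width: 0.0853
pin across at -150,0,150 mm: [-84.3 -59.4 -34.5] seen along 0.03500000000000016 0.14500000000000027 ends 0.02670005949436703 0.15448626215975106
tool across mm -34.57340731117659 along 4.555611268220046 z 0.06590308703433717
```

```bash
python3 -c "
from h import *
for n in ('top','scene'):
    im=manip.get_image(n); u=uvs(im['depth']>.3); W=world(im,u); r=W[:,:2]-T0; a=r@E0; x=r@N0
    for b in np.arange(-.15,.15,.02):
        j=(a>=b)&(a<b+.02)&(abs(x)<.13)&(W[:,2]<.08)&(W[:,2]>.025)
        h=j&(W[:,2]>.068)
        if j.sum()>15: print(n,round(b+.01,2),j.sum(),np.round(1000*np.array([x[j].min(),x[j].max()])),'crest',h.sum(),np.round(1000*x[h].mean(),1) if h.any() else '')
"
```

```text
top -0.12 48 [-46. -31.] crest 0 
top -0.1 71 [-63. -31.] crest 25 -39.2
top -0.08 83 [-64. -33.] crest 28 -43.8
top -0.06 76 [-64. -39.] crest 16 -45.6
top -0.04 47 [-65. -47.] crest 2 -52.1
top -0.02 20 [-65. -60.] crest 0 
top 0.04 82 [-67.  -9.] crest 21 -47.8
top 0.06 87 [-67. -39.] crest 33 -47.1
top 0.08 147 [-68.  -9.] crest 66 -39.5
top 0.1 182 [-69. -10.] crest 80 -38.7
top 0.12 76 [-61. -16.] crest 2 -31.7
top 0.14 75 [-53. -28.] crest 0 
scene -0.14 40 [-39. -17.] crest 0 
scene -0.12 64 [-41. -18.] crest 0 
scene -0.1 74 [-53.  -1.] crest 21 -30.8
scene -0.08 173 [-54.  -1.] crest 60 -30.5
scene -0.06 154 [-50.  -2.] crest 47 -29.0
scene -0.04 168 [-54.  -1.] crest 53 -30.3
scene -0.02 170 [-56.  -3.] crest 55 -30.6
scene -0.0 181 [-56.  -3.] crest 61 -31.7
scene 0.02 180 [-54.  -3.] crest 60 -33.2
scene 0.04 156 [-57.  -4.] crest 35 -30.0
scene 0.06 180 [-59.  -4.] crest 61 -33.4
scene 0.08 188 [-58.  -5.] crest 64 -34.3
scene 0.1 205 [-59.  -5.] crest 63 -33.7
scene 0.12 130 [-59. -11.] crest 2 -36.7
scene 0.14 84 [-46. -24.] crest 0
```

```bash
python3 -m creep '{"delta_pos": [[0,0,-1.0],[0.5,0,-1.0],[0.8,0,-1.0],[0.8,0,-0.6],[0.8,0,0.1],[0.8,0,0.8],[0.8,0,1.5],[0.8,0,2.0],[0.8,0,2.2],[0.8,0,2.2]], "dr": [[-0.05,0,0],[-0.05,0,0],[-0.05,0,0],[-0.05,0,0],[-0.035,0,0],[-0.02,0,0],[-0.005,0,0],[0.005,0,0],[0.01,0,0],[0.01,0,0]]}';  python3 -m creep '{"delta_pos": [[-0.8,0,0],[-2,0,-0.5],[-6,0,-4],[-10,0,-8],[-13,0,-12],[-14,0,-16],[-14,0,-20],[-14,0,-22],[-14,0,-22]], "dr": [[0,0,0],[0,0,0],[0,0,0],[0,0,0],[0,0,0],[0,0,0],[0,0,0],[0,0,0],[0,0,0]]}'; cat > look.py <<'E'
from h import *
import sys
pin()
im=manip.get_image('top')
cv2.imwrite(f"pics/{sys.argv[1]}.png",cv2.resize(im["pixels"][110:300,260:500],None,fx=3,fy=3))
im=manip.get_image('scene'); u=uvs(im['depth']>.3); W=world(im,u); r=W[:,:2]-T0; a=r@E0; x=r@N0
for b in (-.09,-.05,0,.05,.09):
    j=(abs(a-b)<.01)&(abs(x)<.13)&(W[:,2]<.08)&(W[:,2]>.025); h=j&(W[:,2]>.068)
    print(b,np.round(1000*np.array([x[j].min(),x[j].max()])),'crest',np.round(1000*x[h].mean(),1))
E
python3 look.py t3
```

```text
clock: 11.85
position: [0.6089, -0.1005, 0.0587]
ee_rot: [0.7, 0.108, 0.698, -0.107]
contact_force: [1.4, 3.4, 5.5]
width: 0.0857
clock: 12.75
position: [0.3935, -0.034, 0.1989]
ee_rot: [0.699, 0.107, 0.699, -0.107]
contact_force: [1.1, 0.1, 0.5]
width: 0.0848
pin across at -150,0,150 mm: [-19.1 -22.5 -25.9] seen along -0.13499999999999998 0.14500000000000027 ends -0.14391970854035105 0.15453502722539264
tool across mm -232.36844289142698 along 11.54618260412649 z 0.1990980782912002
-0.09 [-37.  15.] crest -14.5
-0.05 [-38.  13.] crest -17.8
0 [-40.  11.] crest -18.1
0.05 [-40.  10.] crest -19.2
0.09 [-43.  10.] crest -20.3
```

View pics/t3.png

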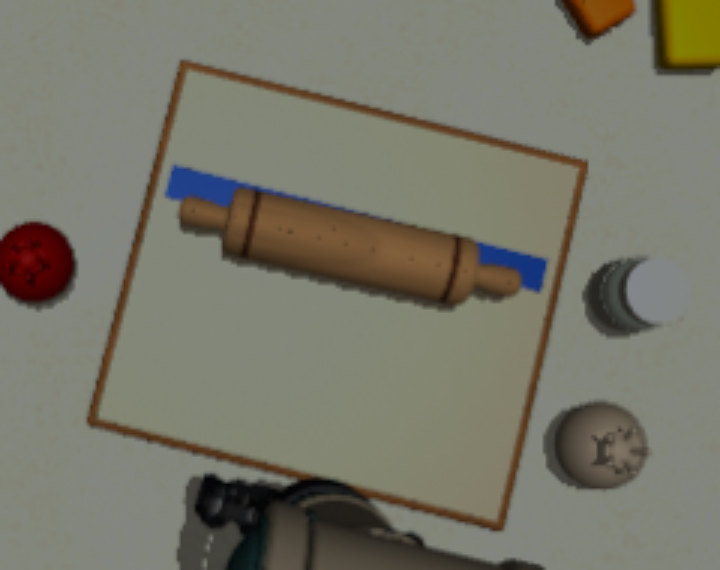

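The picture shows the pin with its far side over the tape. Its axis is about 21 mm short, running from (182,212) to (520,282) in the crop, and nothing else has moved. Two shorter strokes should finish it, taken slightly towards the lagging +y end.

```bash
python3 -c "
from h import *
p=T0-.0275*N0+.025*E0
goto([*p,.066],[.252,.968])"
```

```text
dpos cm [13.34  2.04 20.18] dr [-0.0494  0.0024  0.0002] pos [ 0.3982 -0.0354  0.1989] F [-0.2 -0.2 -1.1] t 12.9
```

```bash
python3 -m creep '{"delta_pos": [[1,0.5,4],[3,1,8],[5,1.5,12],[7,2,16],[9,2,19],[11,2,20.2],[12.5,2,20.2],[13.2,2,20.2],[13.2,2,20.2],[13.2,2,20.2]], "dr": [[-0.01,0,0],[-0.02,0,0],[-0.03,0,0],[-0.04,0,0],[-0.05,0,0],[-0.05,0,0],[-0.05,0,0],[-0.05,0,0],[-0.05,0,0],[-0.05,0,0]]}'; python3 -c "
from h import *
p=T0-.0275*N0+.025*E0
goto([*p,.058],[.252,.968])"
```

```text
clock: 13.9
position: [0.5963, -0.0764, 0.0665]
ee_rot: [0.702, 0.09, 0.701, -0.09]
contact_force: [-0.1, 0.3, 0.3]
width: 0.0857
dpos cm [0.85 0.02 0.08] dr [ 0.0008  0.0005 -0.0001] pos [ 0.5963 -0.0764  0.0665] F [-0.1  0.3  0.3] t 13.9
```

```bash
python3 -m creep '{"delta_pos": [[0.6,0,0],[0.85,0,0],[0.85,0,0.4],[0.85,0,1.0],[0.85,0,1.6],[0.85,0,2.1],[0.85,0,2.4],[0.85,0,2.5],[0.85,0,2.5],[0,0,2.5]], "dr": [[0,0,0],[0,0,0],[0.01,0,0],[0.02,0,0],[0.03,0,0],[0.04,0,0],[0.05,0,0],[0.05,0,0],[0.05,0,0],[0.05,0,0]]}'; python3 -m creep '{"delta_pos": [[0,0,-1.7],[0,0,-1.7],[0.6,0,-1.7],[0.85,0,-1.7],[0.85,0,-1.3],[0.85,0,-0.8],[0.85,0,-0.3],[0.85,0,-0.1],[0.85,0,0],[0.85,0,0]], "dr": [[-0.05,0,0],[-0.05,0,0],[-0.05,0,0],[-0.05,0,0],[-0.04,0,0],[-0.02,0,0],[0,0,0],[0,0,0],[0,0,0],[0,0,0]]}';  python3 -m creep '{"delta_pos": [[-0.8,0,0],[-2,0,-0.5],[-6,0,-4],[-10,0,-8],[-13,0,-12],[-14,0,-16],[-14,0,-20],[-14,0,-23],[-14,0,-23],[-14,0,-23]], "dr": [[0,0,0],[0,0,0],[0,0,0],[0,0,0],[0,0,0],[0,0,0],[0,0,0],[0,0,0],[0,0,0],[0,0,0]]}'; python3 look.py t4; python3 -c "
from h import *
p=T0+.025*E0
goto([*p,.066],[.260,.966])"
```

```text
clock: 14.9
position: [0.6195, -0.0824, 0.0655]
ee_rot: [0.698, 0.107, 0.7, -0.107]
contact_force: [-0.4, 0.6, -0.5]
width: 0.0855
clock: 15.9
position: [0.6224, -0.0822, 0.0587]
ee_rot: [0.7, 0.108, 0.698, -0.107]
contact_force: [0.2, 3.0, 6.2]
width: 0.0852
clock: 16.9
position: [0.4004, -0.0137, 0.1986]
ee_rot: [0.7, 0.107, 0.698, -0.107]
contact_force: [-0.2, 0.2, 0.7]
width: 0.0856
pin across at -150,0,150 mm: [-0.7 -3.7 -6.6] seen along -0.13499999999999998 0.14500000000000027 ends -0.1429976740639513 0.15530440894973876
tool across mm -232.854931148066 along 32.94497376749142 z 0.19850659295943568
-0.09 [-20.  32.] crest 2.3
-0.05 [-19.  32.] crest 2.2
0 [-24.  31.] crest 2.1
0.05 [-21.  29.] crest -0.1
0.09 [-25.  28.] crest -0.3
dpos cm [13.23 -0.   23.24] dr [-0.0412  0.0011 -0.    ] pos [ 0.4017 -0.0141  0.1981] F [-0.  -0.2  1. ] t 17.05
```

View pics/t4.png

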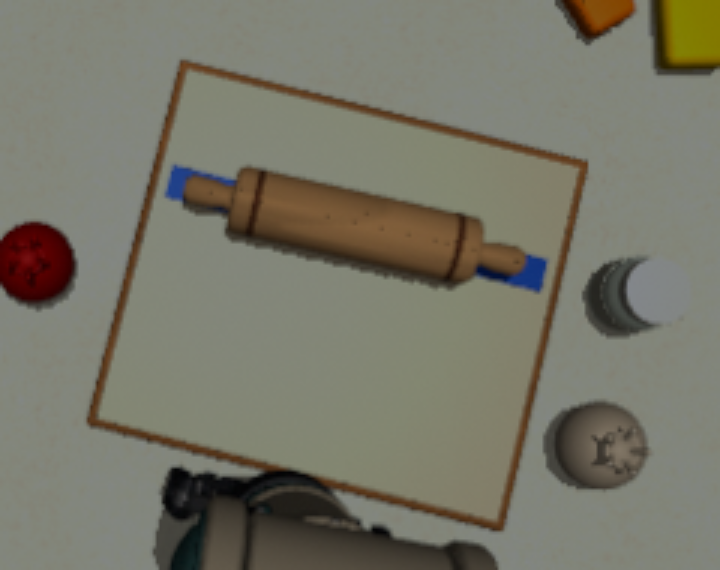

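The picture shows the pin lying over the tape. Its handles run from (185,190) to (525,260), tape shows at both ends, and the pots and jar are in the same places as before. One independent colour and ray check, then I hand in if it agrees.

```bash
python3 - <<'E'
from h import *
im=manip.get_image("top"); h=cv2.cvtColor(im["pixels"],cv2.COLOR_BGR2HSV)
w=(h[...,1]>90)&(h[...,0]<20)&(h[...,2]>60); w[:,:312]=0;w[:,440:]=0;w[:160]=0;w[210:]=0
c,e,s=axis(world(im,uvs(biggest(w)),.045)); g=(e@N0)/(e@E0)
c0=(c-T0)@N0; print("size",s,"across at ends/centre mm",[round(1000*(c0+g*d),1) for d in (-.15,0,.15)])
if all(abs(c0+g*d)<.011 for d in (-.15,0,.15)) and abs(s[1]-300)<12: print("sign", manip.sign_off())
E
```

```text
size [55.377044677734375, 297.8742980957031] across at ends/centre mm [np.float64(2.8), np.float64(-0.9), np.float64(-4.6)]
the job is handed in; nothing more can be done
sign None
```

The rolling pin is parked along the blue tape, and I handed the job in at about 17 s on the robot's clock. I rolled it there in nine short strokes, with both open fingertips resting on top, and then backed the arm well clear.

- **Position:** a colour and ray check puts the pin's axis 0.9 mm off the tape's centre line, with its ends at +2.8 and −4.6 mm. The depth check from the top camera gave −3.7 mm at the centre and −0.7 and −6.6 mm at the ends. All are inside the tape's ±15 mm, but the two methods disagree by 2–3.5 mm.
- **Angle:** the pin is still about 1.1–1.4° off parallel to the tape. My small twisting corrections hardly changed this.
- **Forces:** the wrist read at most about 12 N at the end of a move, well under the limits.
- **Other objects:** in the last picture, both pomegranates and the jar look to be where they stood at the start. I judged this by eye and did not measure it.
- **Stillness:** I did not measure separately that the pin was at rest. The pictures after the last stroke were only about 0.15 s apart.

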